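# Rebuild the grinding head on its upright arbor

## Task

Put the grinding head back together on the upright spindle of the blue arbor stand: thread the silver flange on first, then the brown abrasive wheel, then the green spacer ring, and last cap them with the black clamp knob, so that each one sits flat and fully down on the one below. Leave the parts bin, the tape measure and the screwdriver where they are.

Things in the scene. Friction and masses are not known exactly. Their poses are not given: they have to be found in the camera images.
- arbor_seat (a point): Arbor stand, fixed to the bench: a blue disc 90 mm across and 20 mm high with an upright steel spindle in its middle, 20 mm in diameter, rising 62 mm above the disc's top (its uppermost 9 mm taper to 9 mm across). This point is on the spindle's axis at the level of the disc's top, where the first part sits; z is up.
- flange_mid (a point): Silver (aluminium) flange, loose, lying flat: a plain round ring 56 mm outside diameter, 16 mm high, with a 26 mm through bore and six dark dots on top; 180 g. The point is its centre, half-way up; z is its axis. Either face may be down.
- wheel_mid (a point): Brown (terracotta) abrasive wheel, loose, lying flat: a plain round ring 64 mm outside diameter, 20 mm high, with a 26 mm through bore; 150 g. The point is its centre, half-way up; z is its axis.
- spacer_mid (a point): Green plastic spacer, loose, lying flat: a plain round ring 44 mm outside diameter, 16 mm high, with a 26 mm through bore; 60 g. The point is its centre, half-way up; z is its axis.
- knob_mid (a point): Black clamp knob, loose, standing mouth down: a round cap 44 mm in diameter, 30 mm high, with a yellow dot on its closed top and a blind bore in its underside, 26 mm wide and 19 mm deep; it is only slipped over the spindle's tip, there is no thread to turn; 90 g. The point is its centre, half-way up; z is its axis, up.
- bin: Bystander: open red plastic parts bin 100 x 120 mm, 55 mm high, with bolts in it. The origin is the centre of its underside.
- tape: Bystander: yellow tape measure standing on edge, 65 mm long (x), 34 mm wide (y), 60 mm high. The origin is the centre of its underside.
- driver: Bystander: screwdriver with an orange handle, 200 mm long, lying along its x axis on the far side of the work. The origin is about its middle, on the bench.
There are look-alikes about, which are no part of the job. There is more than one size of the part that bears flange_mid; the job needs the smaller. What is shaped like the part that bears knob_mid but white is not meant.

How it is judged (in metres and radians):
On the way, in this order (a step that is already met when the one before it is completed fails the run):
1. the silver flange is down on the blue disc, around the spindle (horizontal distance between flange_mid and arbor_seat below 0.007 m and z of flange_mid in the frame of arbor_seat between 0.004 and 0.012 m and angle between the z axis of flange_mid and the z axis of arbor_seat, either way round below 0.12 rad), for 0.2 s.
2. the brown wheel is down on the flange (horizontal distance between wheel_mid and arbor_seat below 0.007 m and z of wheel_mid in the frame of arbor_seat between 0.022 and 0.03 m and angle between the z axis of wheel_mid and the z axis of arbor_seat, either way round below 0.12 rad), for 0.2 s.
3. the green spacer is down on the wheel (horizontal distance between spacer_mid and arbor_seat below 0.007 m and z of spacer_mid in the frame of arbor_seat between 0.04 and 0.048 m and angle between the z axis of spacer_mid and the z axis of arbor_seat, either way round below 0.12 rad), for 0.2 s.
4. the black knob is down on the spacer, over the spindle's tip (horizontal distance between knob_mid and arbor_seat below 0.007 m and z of knob_mid in the frame of arbor_seat between 0.063 and 0.071 m and angle between knob_mid's own z axis and vertical below 0.12 rad), for 0.2 s.
At the end, for the whole second after the job is handed in: Flange, wheel, spacer and knob are stacked on the spindle in that order from the bottom: each centre within 7 mm of the spindle's axis, within 4 mm of its seated height (8, 26, 44 and 67 mm above the blue disc's top), level within 0.12 rad (the knob mouth down), and at rest (all of step 1 and all of step 2 and all of step 3 and all of step 4 and linear speed of each of flange, wheel, spacer, knob below 0.02 m/s); the robot touches nothing.
It fails at once if the parts bin is moved more than 25 mm (distance of bin from where it was at the start of the episode above 0.025 m).
It fails at once if the tape measure is moved more than 25 mm (distance of tape from where it was at the start of the episode above 0.025 m).
It fails at once if the screwdriver is moved more than 25 mm (distance of driver from where it was at the start of the episode above 0.025 m).
It also fails if it takes over 93 s, if anything falls off the work surface, if the arm or the gripper's body presses on something with over 40 N, if the wrist force passes 120 N, or if a joint passes its speed limit or range.

## Robot

A 6-joint arm with a two-finger parallel gripper is mounted at the origin on the work surface. World frame = base frame: x ahead of the robot, y to its left, z up, the work surface at z = 0. Lengths are in mm, angles in rad, forces in N, time in s.
With the tool pointing down it reaches from about 275 to 1000 mm from the base axis. Payload 8.4 kg.
Tool frame: the origin (TCP) lies at the very end of the fingers, on their centre line; the grasp point (between the pads) lies 19 mm behind it; z points along the fingers, x is the direction in which the jaws open and shut, and the axes are right-handed (so a half turn about z gives the same grasp; the last joint's range is limited). The gripper opens to 85 mm and grips with 20 to 120 N. Pads are 22 mm wide; open, the fingers measure 114 mm over their backs; the gripper's body (76 mm by 85 mm) begins 54 mm behind the grasp point. The pads swing forward as they close: fully open they stand 13 mm farther back than shut.
Start: joints at [1.105, 0.353, 1.633, -0, 1.155, -0.002], TCP at [279.593, 558.977, 231.281] pointing down, gripper open.
Joint ranges: [-2.63, 2.63], [-0.92, 2.1], [0.06, 2.66], [-1.3, 4.44], [0, 2.69], [-3.02, 3.02]. Speed limits (rad/s): [2.22, 2.22, 2.79, 3.14, 3.14, 3.14].

## Interface

Orientations are given as [roll, pitch, yaw] about the fixed x, y, z axes, in that order (R = Rz(yaw) Ry(pitch) Rx(roll)).
In Python, from rig import r gives the robot as it stands.
- The arm moves only by the tool arm_command, never from a script. Its argument "targets" is a list of rows, each a list of 6 numbers: the shift along the tool's x, y, z in m, then the turn, a rotation vector about the tool's x, y, z in rad. A call has 1 to 20 rows; each row shifts and turns the commanded pose from where the row before left it, along the tool's axes as they then stand; what a row does not reach is not made up. A row lasts 1/12 s, in which the tool goes at most 41.7 mm and 7.16 degrees, less where a joint would pass 70% of its speed; a pose out of reach is approached as far as the arm can. A call is refused whole if a number of a shift passes 0.0417 or a number of a turn 0.125, either way. A call with a gripper value outside its range is refused whole. "fingers" is the finger opening in m, from 0 to 0.0854, set as the call begins (left out, the last holds). The fingers move at their own pace and stop on an object; "squeeze" is the grip in N (left out, the last holds). Time passes only in rows, so rows that do not move let the fingers close. It gives the time, the measured TCP pose, the force and the opening at its end, in the units of the state.
- r.sense(): the state, without advancing time (a new reading comes with each control period).
- r.grab_frame(name): name is "side" or "top" or "wrist"; returns a dict with "image" (420x560x3 uint8, blue, green, red), "fx", "fy", "cx", "cy" (pixels), "k1" (the pictures are not rectified: a ray, as slopes to the right and down, at radius r is drawn at 1 + k1 r^2 times it, then the intrinsics apply), "xyz" and "orientation" of the camera in the world. Camera axes: x right, y down, z forward; pixel columns grow to the right and rows downward; lengths in mm; the calibration is good to about 2 mm. A picture is of the moment at which its call begins. There is no depth.
- r.sign_off(): hands the job in, once; it reports no verdict.
The state is a dict: "clock": time; "qpos": joint angles; "qvel": joint speeds; "joint_efforts": joint torques, N m; "eef_pos": TCP position; "tcp_rot": TCP orientation; "contact_force": force on the tool from outside, world axes, zero at the start; "wrist_torque": the same for the moment, N m; "opening": opening from 0.0 (shut) to 1.0 (fully open).
Only numpy, scipy, OpenCV 4.12 (cv2) and the standard library are available. Lean on these libraries where they do the work, as an engineer would, in place of code of your own. Each camera call takes 0.05 s, during which the arm holds its last target.

## Working session

There is one attempt and no reset: what is moved stays moved. The work goes in short steps, Python scripts to look and compute and a tool call to move; the robot and the scene stay as the last step left them, time stands still between calls to the robot, and variables do not carry over. Pictures are saved under pics/ and viewed, and the job is handed in when it is done.

Besides the shell and the picture viewer there is one more tool, called after "Emit:" in YAML: its name, and indented under it one key for each argument. arm_command: Moves the arm, as the interface text tells. Its arguments: {"type":"object","properties":{"targets":{"type":"array"},"fingers":{"type":"number"},"squeeze":{"type":"number"}},"required":["targets"]}

```bash
ls; mkdir -p pics
python3 - <<'E'
from rig import r
import cv2
for n in ["top","side","wrist"]:
    f=r.grab_frame(n); cv2.imwrite(f"pics/{n}0.png",f["image"]); print(n,{k:v for k,v in f.items() if k!="image"})
print(r.sense())
E
```

```text
pics
top {'fx': 411.2807120646921, 'fy': 411.2807120646921, 'cx': 276.94375377566195, 'cy': 212.08337826795946, 'k1': -0.07176118285557387, 'xyz': array([ 391.94056152,   -8.75495575, 1123.74922452]), 'orientation': array([-2.94925903, -0.00405537, -1.57146296])}
side {'fx': 404.95507578874856, 'fy': 404.95507578874856, 'cx': 277.14580132646154, 'cy': 207.92568175878063, 'k1': -0.03958314707337981, 'xyz': array([ 342.01601974, -624.61680516,  776.96871216]), 'orientation': array([-2.40708383, -0.00524753, -0.36757213])}
wrist {'fx': 289.29233847260946, 'fy': 289.29233847260946, 'cx': 278.62370683577626, 'cy': 206.89279407608902, 'k1': 0.014840886910647744, 'xyz': array([218.65348087, 589.02659388, 371.80716638]), 'orientation': array([2.86788325e+00, 6.43533697e-05, 1.10759999e+00])}
{'clock': 0.15, 'qpos': array([ 1.10460996e+00,  3.53492223e-01,  1.63394992e+00,  2.12864903e-05,
        1.15521458e+00, -2.39057844e-03]), 'qvel': array([ 7.34418330e-04,  6.01782171e-04, -2.05565743e-03, -9.13928194e-04,
       -1.11634897e-03, -4.38262404e-05]), 'joint_efforts': array([ 3.88113112e-04, -6.05628061e+01, -3.42338955e+01,  4.86996794e-05,
        6.19331142e-03, -4.91697529e-05]), 'eef_pos': array([279.41762947, 558.65831783, 230.73789677]), 'tcp_rot': array([-3.14157064e+00,  1.06401975e-03,  1.10699195e+00]), 'contact_force': array([-0.09731599, -0.41478627, -0.56155153]), 'wrist_torque': array([ 0.0167832, -0.0163537,  0.0041465]), 'opening': 0.9998354661217368}
```

View pics/top0.png

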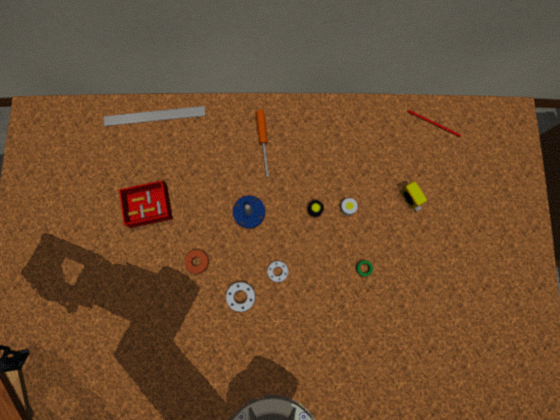

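View pics/side0.png

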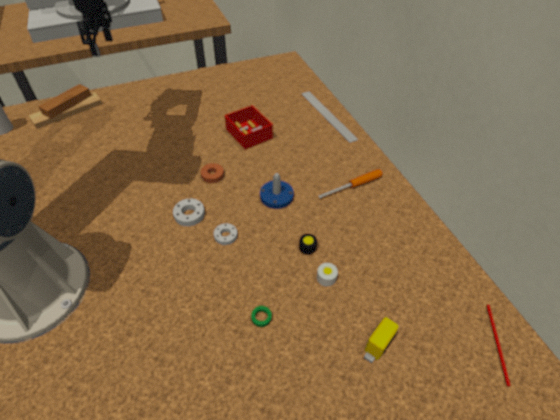

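View pics/wrist0.png

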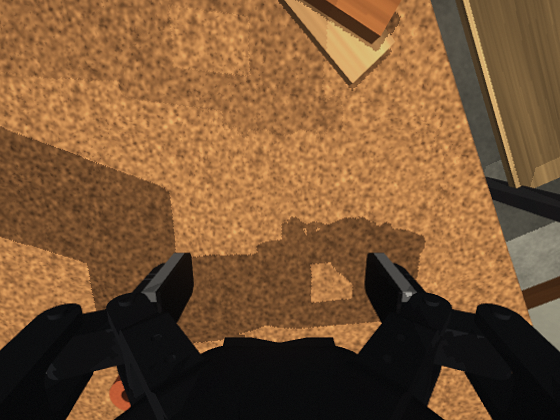

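```bash
cat > h.py <<'E'
import numpy as np, cv2
from scipy.spatial.transform import Rotation as R
from scipy.optimize import least_squares
def cam(f):
    return R.from_euler('xyz',f['orientation']).as_matrix(), np.array(f['xyz'])
def proj(f,P):
    M,c=cam(f); q=(np.atleast_2d(P)-c)@M; s=q[:,:2]/q[:,2:]
    s=s*(1+f['k1']*(s**2).sum(1,keepdims=True))
    return s*[f['fx'],f['fy']]+[f['cx'],f['cy']]
def unproj(f,uv,z):
    M,c=cam(f); d=(np.array(uv,float)-[f['cx'],f['cy']])/[f['fx'],f['fy']]; s=d.copy()
    for _ in range(20): s=d/(1+f['k1']*(s@s))
    v=M@np.array([*s,1]); return c+v*(z-c[2])/v[2]
T=np.linspace(0,2*np.pi,72,endpoint=False)
def cyl(x,y,z0,z1,rad):
    return np.vstack([np.c_[x+rad*np.cos(T),y+rad*np.sin(T),0*T+z] for z in (z0,z1)])
def hullc(pts):
    h=cv2.convexHull(pts.astype(np.float32)); m=cv2.moments(h); return np.array([m['m10']/m['m00'],m['m01']/m['m00']]),m['m00']
def masks(im):
    b,g,r=[im[...,i].astype(int) for i in range(3)]
    h=cv2.cvtColor(im,cv2.COLOR_BGR2HSV).astype(int);H,S,V=h[...,0],h[...,1],h[...,2]
    return dict(silver=(S<60)&(V>90),green=(H>45)&(H<85)&(S>120)&(V>40),blue=(H>100)&(H<130)&(S>120)&(V>40),dark=(V<50),terra=(r>1.9*g)&(g>0.8*b)&(S>150)&(V>90))
def blob(mask,uv,win=25):
    m=np.zeros(mask.shape,np.uint8);u,v=map(int,uv);m[v-win:v+win,u-win:u+win]=mask[v-win:v+win,u-win:u+win]
    m=cv2.morphologyEx(m,cv2.MORPH_CLOSE,np.ones((3,3)))
    n,l,s,c=cv2.connectedComponentsWithStats(m); i=1+np.argmax(s[1:,4])
    ys,xs=np.nonzero(l==i); h=cv2.convexHull(np.c_[xs,ys].astype(np.int32)); 
    mm=np.zeros_like(m);cv2.fillConvexPoly(mm,h,1);ys,xs=np.nonzero(mm);return np.array([xs.mean(),ys.mean()]),len(xs)
def locate(f,c,z0,z1,rad):
    x0=unproj(f,c,(z0+z1)/2)[:2]
    s=least_squares(lambda p:hullc(proj(f,cyl(*p,z0,z1,rad)))[0]-c,x0,x_scale=10).x
    return s,hullc(proj(f,cyl(*s,z0,z1,rad)))[1]
E
cat > a.py <<'E'
from rig import r
from h import *
items={'flange':('silver',(277,271),(226,234),16,28),'bigflange':('silver',(240,297),(189,212),16,36),'wheel':('terra',(197,261),(213,172),20,32),'spacer':('green',(364,268),(261,316),16,22),'knob':('dark',(316,208),(308,244),30,22),'disc':('blue',(249,212),(277,194),20,45)}
for i,n in enumerate(["top","side"]):
    f=r.grab_frame(n); mk=masks(f['image'])
    for k,(col,*uv,h,rad) in items.items():
        c,a=blob(mk[col],uv[i]); p,A=locate(f,c,0,h,rad); print(n,k,c.round(1),'area',a,'model',round(A),p.round(1))
    if i==0:
        cv2.imwrite('pics/crop1.png',cv2.resize(f['image'][180:320,180:380],None,fx=4,fy=4,interpolation=cv2.INTER_CUBIC))
E
python3 a.py
```

```text
top flange [277.3 271. ] area 362 model 348 [447.5 -14.2]
top bigflange [240.  296.5] area 706 model 595 [380.2  84.8]
top wheel [195.9 261.1] area 462 model 475 [473.9 205.6]
top spacer [364.3 267.7] area 207 model 228 [ 455.9 -249.6]
top knob [314.8 208. ] area 216 model 235 [ 619.  -117.5]
top disc [248.6 211.5] area 799 model 867 [610.3  64.6]
side flange [225.1 233.6] area 401 model 426 [447.7 -11.4]
side bigflange [188.2 211.7] area 684 model 595 [379.9  90.6]
side wheel [211.6 174.2] area 215 model 414 [470.9 202. ]
side spacer [261.  315.7] area 339 model 403 [ 456.3 -246.2]
side knob [307.7 244. ] area 278 model 366 [ 619.  -115.9]
side disc [276.4 194.3] area 687 model 840 [610.6  67.1]
```

View pics/crop1.png

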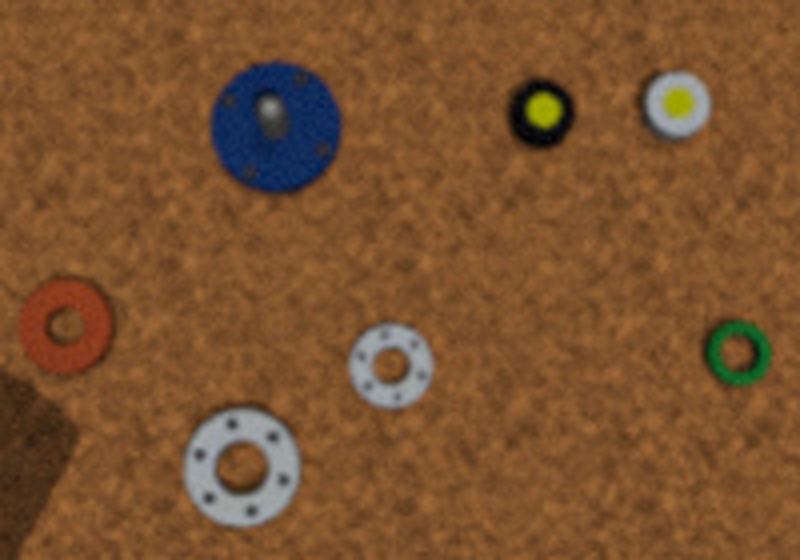

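Flange candidates are at top-view pixels (277,271) and (240,297). The first matches the 56 mm model (area 362 against 348) and the second is clearly larger, so (277,271) is the one. For the knob, the black one at (316,208) is meant, not the white one at (349,206). The crop confirms both.

I turn to yaw 0 first, then travel above the flange.

Emit:
arm_command:
  targets:
    - [0,0,0,0,0,0.123]
    - [0,0,0,0,0,0.123]
    - [0,0,0,0,0,0.123]
    - [0,0,0,0,0,0.123]
    - [0,0,0,0,0,0.123]
    - [0,0,0,0,0,0.123]
    - [0,0,0,0,0,0.123]
    - [0,0,0,0,0,0.123]
    - [0,0,0,0,0,0.123]
  fingers: 0.0854

```text
clock: 1.0
eef_pos: [279.6, 558.9, 231.1]
tcp_rot: [3.141, 0.0, -0.006]
contact_force: [0.3, 0.1, -0.7]
opening: 1.001
```

Emit:
arm_command:
  targets:
    - [0.0084,0.0286,0.0045,0,0,0]
    - [0.0084,0.0286,0.0045,0,0,0]
    - [0.0084,0.0286,0.0045,0,0,0]
    - [0.0084,0.0286,0.0045,0,0,0]
    - [0.0084,0.0286,0.0045,0,0,0]
    - [0.0084,0.0286,0.0045,0,0,0]
    - [0.0084,0.0286,0.0045,0,0,0]
    - [0.0084,0.0286,0.0045,0,0,0]
    - [0.0084,0.0286,0.0045,0,0,0]
    - [0.0084,0.0286,0.0045,0,0,0]
    - [0.0084,0.0286,0.0045,0,0,0]
    - [0.0084,0.0286,0.0045,0,0,0]
    - [0.0084,0.0286,0.0045,0,0,0]
    - [0.0084,0.0286,0.0045,0,0,0]
    - [0.0084,0.0286,0.0045,0,0,0]
    - [0.0084,0.0286,0.0045,0,0,0]
    - [0.0084,0.0286,0.0045,0,0,0]
    - [0.0084,0.0286,0.0045,0,0,0]
    - [0.0084,0.0286,0.0045,0,0,0]
    - [0,0,0,0,0,0]

```text
clock: 2.67
eef_pos: [440.2, 11.9, 145.4]
tcp_rot: [3.14, -0.0, -0.002]
contact_force: [0.2, 0.8, 0.0]
opening: 1.001
```

Run:
```python
from rig import r
from h import *
f=r.grab_frame("wrist"); cv2.imwrite("pics/w1.png",f["image"]); print(f['xyz'],f['orientation'])
s=r.sense();print(s['clock'],s['eef_pos'],s['tcp_rot'],s['qpos'],s['contact_force'])
print(proj(f,[[447.6,-12.8,8],[610.5,65.9,20],[619,-117,15]]))
f=r.grab_frame("top"); m=masks(f['image'])
c,a=blob(m['terra'],(197,261));p=locate(f,c,0,20,32);print(c,a,p)
```

```text
[440.49655392  80.08114406 286.45936277] [ 2.86833768e+00 -1.83875758e-03 -1.78464685e-03]
2.7167 [439.53412064  13.57586765 145.48469948] [ 3.14132162e+00  3.35037634e-04 -3.53249865e-03] [ 2.76690206e-02  1.79171724e-01  2.09645799e+00 -3.41821687e-04
  8.66306302e-01  3.14228978e-02] [0.37062309 0.41906547 0.40872709]
[[285.29104649 220.97526016]
 [468.13794745 141.35462844]
 [443.63726422 314.32212831]]
[195.7907489  261.17400881] 454 (array([473.57765208, 205.81459446]), 474.6023218972841)
```

View pics/w1.png

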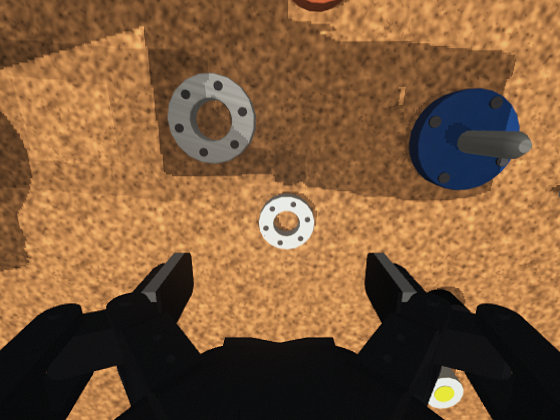

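The wrist view shows the small flange at (287,222), close to my prediction, and the stand's disc at (468,140) with the spindle tip near (525,146). The big flange is at (211,118). Next I refine positions from the wrist camera.

```bash
python3 - <<'E'
from rig import r
from h import *
f=r.grab_frame("wrist");m=masks(f['image'])
c,a=blob(m['silver'],(287,222),32);print('fl',c,a,locate(f,c,0,16,28))
c,a=blob(m['blue'],(468,140),60);print('disc',c,a,locate(f,c,0,20,45))
print('tip',unproj(f,(525.5,146),82), proj(f,[[610.5,65.9,82]]))
for n,uv in (('top',(248,208)),('side',(276,178))):
    g=r.grab_frame(n);x,y=uv
    print(n,proj(g,[[610.5,65.9,82]]),proj(g,[[610.5,65.9,20]]))
    cv2.imwrite(f'pics/sp_{n}.png',cv2.resize(g['image'][y-30:y+30,x-30:x+30],None,fx=8,fy=8,interpolation=cv2.INTER_CUBIC))
print(r.sense()['eef_pos'])
cv2.imwrite('pics/sp_w.png',cv2.resize(f['image'][80:200,400:540],None,fx=4,fy=4,interpolation=cv2.INTER_CUBIC))
E
python3 -c "
import cv2,numpy as np
a=[cv2.resize(cv2.imread(f'pics/sp_{n}.png'),(390,390)) for n in('top','side')]
cv2.imwrite('pics/sp.png',np.hstack(a))"
```

```text
fl [287.36589404 224.08609272] 2416 (array([448.48662815, -13.06002522]), 2549.8248213767074)
disc [466.67679387 141.2388539 ] 8097 (array([611.94288086,  66.29974923]), 9050.791215481935)
tip [609.51321406  68.59591232  82.        ] [[526.04410111 149.98097662]]
top [[246.41000328 206.12932602]] [[247.9684668  210.78273908]]
side [[276.65202206 174.30905155]] [[276.54891186 191.66242076]]
[439.00821249  16.27228878 145.88807193]
```

View pics/sp.png

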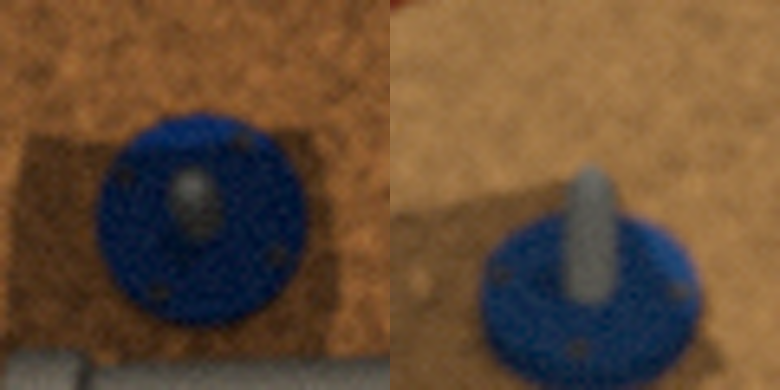

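View pics/sp_w.png

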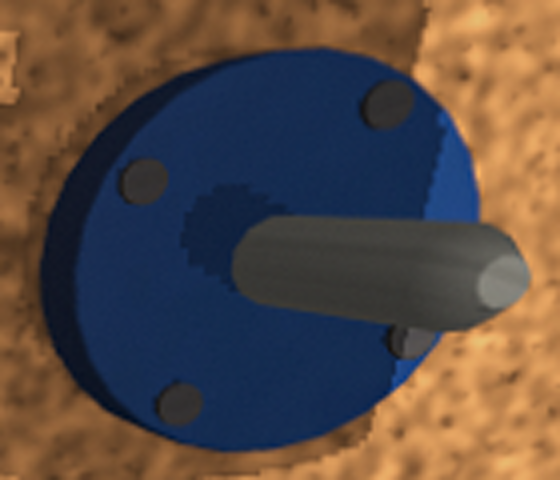

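Emit:
arm_command:
  targets:
    - [0.0023,0.0073,0.0105,0,0,0]
    - [0.0023,0.0073,0.0105,0,0,0]
    - [0.0023,0.0073,0.0105,0,0,0]
    - [0.0023,0.0073,0.0105,0,0,0]
    - [0,0,0.02,0,0,0]
    - [0,0,0.02,0,0,0]
    - [0,0,0.02,0,0,0]
    - [0,0,0.015,0,0,0]
    - [0,0,0.01,0,0,0]
    - [0,0,0.01,0,0,0]
    - [0,0,0.005,0,0,0]
    - [0,0,0,0,0,0]
    - [0,0,0,0,0,0]
  fingers: 0.072

```text
clock: 4.0
eef_pos: [448.5, -13.7, 3.8]
tcp_rot: [3.142, 0.0, 0.0]
contact_force: [-0.1, -0.3, 0.2]
opening: 0.841
```

Run:
```python
from rig import r
from h import *
f=r.grab_frame("wrist"); a=f["image"]; g=r.grab_frame("side")['image'][200:270,185:265]
cv2.imwrite("pics/w2.png",np.hstack([a[100:360,100:460],cv2.resize(g,(297,260))]))
s=r.sense();print(s['clock'],s['eef_pos'],s['contact_force'],s['opening'])
```

```text
4.1 [448.93994379 -13.65985561   4.35824711] [ 1.18388183 -0.07663115  0.63890932] 0.8420657563706943
```

View pics/w2.png

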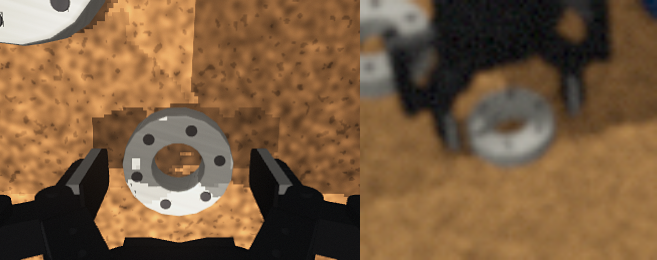

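The fingers straddle the flange, centred at about crop (178,163). I lower slightly and close.

Emit:
arm_command:
  targets:
    - [0,0,0.003,0,0,0]
    - [0,0,0,0,0,0]
    - [0,0,0,0,0,0]
    - [0,0,0,0,0,0]
    - [0,0,0,0,0,0]
    - [0,0,0,0,0,0]
    - [0,0,0,0,0,0]
    - [0,0,0,0,0,0]
  fingers: 0.04
  squeeze: 40

```text
clock: 4.77
eef_pos: [448.9, -13.6, 1.3]
tcp_rot: [3.142, -0.001, 0.0]
contact_force: [-0.6, 0.5, 6.0]
opening: 0.622
```

Emit:
arm_command:
  targets:
    - [0,0,-0.01,0,0,0]
    - [0,0,-0.02,0,0,0]
    - [0,0,-0.03,0,0,0]
    - [0,0,-0.03,0,0,0]
    - [0,0,-0.03,0,0,0]
    - [0,0,0,0,0,0]
    - [0,0,0,0,0,0]

```text
clock: 5.35
eef_pos: [449.5, -13.7, 122.7]
tcp_rot: [3.141, -0.004, 0.0]
contact_force: [-0.0, -0.5, -1.3]
opening: 0.629
```

```bash
cat > look.py <<'E'
import sys
from rig import r
from h import *
f=r.grab_frame("wrist"); a=f["image"]; cv2.imwrite(f"pics/{sys.argv[1]}.png",a)
s=r.sense();print(s['clock'],s['eef_pos'],s['tcp_rot'],s['contact_force'],s['opening'])
t=s['eef_pos']
print('grasp-centre px', proj(f,[t+[0,0,9]]),'tip pred',proj(f,[[610.8,66,82]]))
E
python3 look.py w3
```

```text
5.4 [448.43412662 -13.60589454 121.36248111] [ 3.14154662e+00 -1.42563797e-03  6.33500414e-05] [ 0.63645868 -0.22646722 -2.42729017] 0.6227898244239206
grasp-centre px [[275.70612071 265.13227545]] tip pred [[551.28714276 104.60472032]]
```

View pics/w3.png

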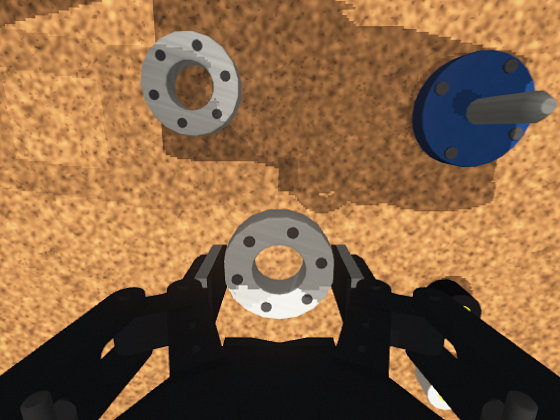

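Flange held, centred between the pads at (278,264). Now above the spindle.

Emit:
arm_command:
  targets:
    - [0.0203,-0.00995,0,0,0,0]
    - [0.0203,-0.00995,0,0,0,0]
    - [0.0203,-0.00995,0,0,0,0]
    - [0.0203,-0.00995,0,0,0,0]
    - [0.0203,-0.00995,0,0,0,0]
    - [0.0203,-0.00995,0,0,0,0]
    - [0.0203,-0.00995,0,0,0,0]
    - [0.0203,-0.00995,0,0,0,0]
    - [0,0,0.005,0,0,0]
    - [0,0,0.005,0,0,0]
    - [0,0,0,0,0,0]
    - [0,0,0,0,0,0]
    - [0,0,0,0,0,0]

```text
clock: 6.48
eef_pos: [609.6, 65.5, 110.2]
tcp_rot: [3.141, 0.002, -0.0]
contact_force: [0.0, -0.1, -2.0]
opening: 0.626
```

```bash
python3 look.py w4
```

```text
6.5333 [610.05471711  65.55989669 110.631242  ] [ 3.14143026e+00  7.55587503e-04 -3.71498571e-04] [ 0.12477743 -0.16681438 -2.51258487] 0.6300048689336423
grasp-centre px [[278.59565882 266.78103597]] tip pred [[279.80567697 237.99584772]]
```

View pics/w4.png

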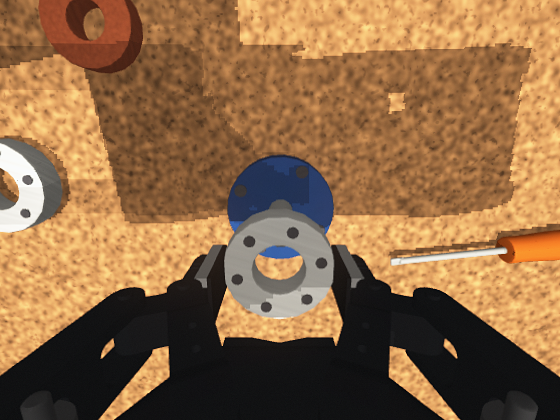

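The flange and the disc line up in x (279 against 280). I descend past the tip and check forces.

Emit:
arm_command:
  targets:
    - [0,0,0.01,0,0,0]
    - [0,0,0.01,0,0,0]
    - [0,0,0.01,0,0,0]
    - [0,0,0.008,0,0,0]
    - [0,0,0.005,0,0,0]
    - [0,0,0,0,0,0]
    - [0,0,0,0,0,0]

```text
clock: 7.12
eef_pos: [610.6, 66.0, 67.2]
tcp_rot: [3.141, 0.001, 0.0]
contact_force: [0.2, -0.3, -1.0]
opening: 0.622
```

```bash
python3 look.py w5
```

```text
7.1667 [610.92320558  65.98954333  67.73997596] [ 3.14159099e+00  4.83344289e-05 -1.14437307e-06] [-0.24312641 -0.17479444 -1.79250911] 0.6269214673745506
grasp-centre px [[278.52140185 266.85855836]] tip pred [[278.2681536  271.93933832]]
```

View pics/w5.png

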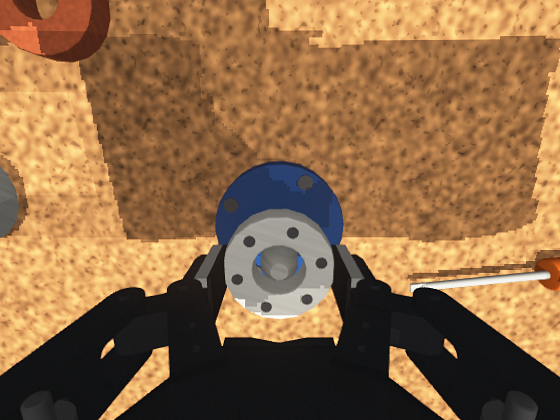

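The spindle tip is inside the bore, centred at about (279,268), and there is no contact force. I continue down.

Emit:
arm_command:
  targets:
    - [0,0,0.01,0,0,0]
    - [0,0,0.01,0,0,0]
    - [0,0,0.01,0,0,0]
    - [0,0,0.008,0,0,0]
    - [0,0,0.004,0,0,0]
    - [0,0,0.002,0,0,0]
    - [0,0,0,0,0,0]
    - [0,0,0,0,0,0]

```text
clock: 7.83
eef_pos: [610.9, 66.0, 23.8]
tcp_rot: [-3.142, -0.0, -0.0]
contact_force: [-0.4, 0.1, -1.6]
opening: 0.628
```

```bash
python3 look.py w6
```

```text
7.8833 [611.10642123  66.00910566  24.05979085] [-3.14154491e+00 -5.43905721e-04  2.65691207e-05] [ 0.04899125  0.20071329 -1.65997922] 0.6251030800740061
grasp-centre px [[278.14089896 266.64605836]] tip pred [[277.21692455 334.41195577]]
```

Emit:
arm_command:
  targets:
    - [0,0,0.0015,0,0,0]
    - [0,0,0.001,0,0,0]
    - [0,0,0,0,0,0]

```text
clock: 8.13
eef_pos: [611.0, 66.0, 21.4]
tcp_rot: [-3.142, -0.001, 0.0]
contact_force: [0.9, -0.6, -1.6]
opening: 0.622
```

Emit:
arm_command:
  targets:
    - [0,0,0,0,0,0]
    - [0,0,0,0,0,0]
    - [0,0,0,0,0,0]
    - [0,0,0,0,0,0]
    - [0,0,-0.01,0,0,0]
    - [0,0,-0.02,0,0,0]
    - [0,0,-0.03,0,0,0]
    - [0,0,-0.03,0,0,0]
    - [0,0,0,0,0,0]
    - [0,0,0,0,0,0]
  fingers: 0.075

```text
clock: 8.97
eef_pos: [612.3, 66.1, 114.0]
tcp_rot: [-3.141, -0.005, 0.0]
contact_force: [0.2, 0.7, -0.1]
opening: 0.879
```

```bash
python3 look.py w7
```

```text
9.0167 [611.15848226  65.99834553 112.35612289] [-3.14142017e+00 -1.71835369e-03 -4.98350646e-06] [ 0.0048366  -0.03844493 -0.13164596] 0.8772673669782133
grasp-centre px [[275.54193703 265.20772849]] tip pred [[275.24948366 236.7339186 ]]
```

View pics/w7.png

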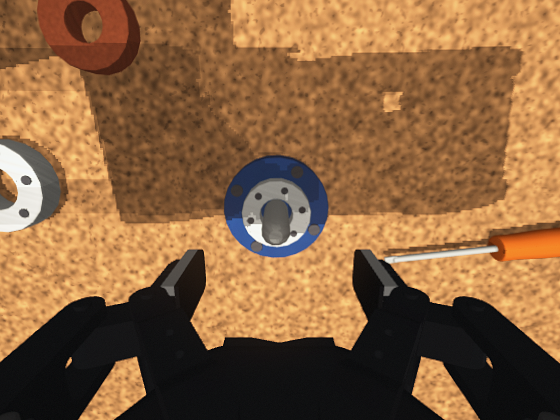

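The flange is seated on the disc around the spindle. Now the wheel.

Emit:
arm_command:
  targets:
    - [-0.0137,-0.0135,0,0,0,0]
    - [-0.0137,-0.0135,0,0,0,0]
    - [-0.0137,-0.0135,0,0,0,0]
    - [-0.0137,-0.0135,0,0,0,0]
    - [-0.0137,-0.0135,0,0,0,0]
    - [-0.0137,-0.0135,0,0,0,0]
    - [-0.0137,-0.0135,0,0,0,0]
    - [-0.0137,-0.0135,0,0,0,0]
    - [-0.0137,-0.0135,0,0,0,0]
    - [-0.0137,-0.0135,0,0,0,0]
    - [0,0,0,0,0,0]
    - [0,0,0,0,0,0]
    - [0,0,0,0,0,0]
  fingers: 0.0854

```text
clock: 10.1
eef_pos: [473.8, 200.7, 110.8]
tcp_rot: [3.141, 0.001, 0.001]
contact_force: [-0.5, 0.8, -0.5]
opening: 1.002
```

```bash
python3 look.py w8
python3 - <<'E'
from rig import r
from h import *
f=r.grab_frame("wrist");m=masks(f['image'])
p=proj(f,[[473.7,207.3,10]])[0];print(p)
c,a=blob(m['terra'],p,55);print(c,a,locate(f,c,0,20,32))
E
```

```text
10.15 [474.11771846 200.50931594 110.89746401] [ 3.14123022e+00  3.58690049e-04 -1.21848745e-04] [-0.0694775  -0.58093747 -0.60062059] 1.0011294740454162
grasp-centre px [[278.35827356 266.81471216]] tip pred [[461.60711145 407.58858651]]
[277.51374087 199.7382904 ]
[277.91763341 202.48352668] 4310 (array([474.06150468, 205.30308972]), 4657.337259208667)
```

View pics/w8.png

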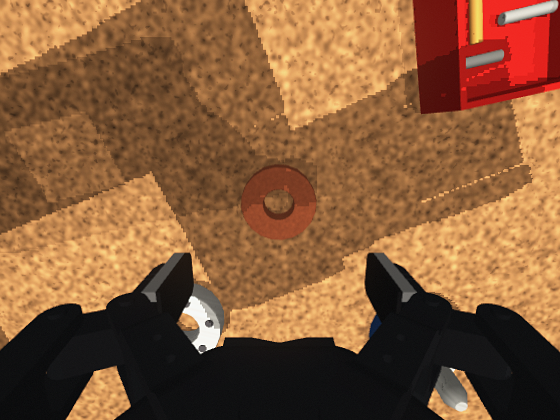

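The wheel is at (278,202), which gives world (474.1,205.4).

Emit:
arm_command:
  targets:
    - [0,-0.005,0.02,0,0,0]
    - [0,0,0.02,0,0,0]
    - [0,0,0.02,0,0,0]
    - [0,0,0.015,0,0,0]
    - [0,0,0.015,0,0,0]
    - [0,0,0.01,0,0,0]
    - [0,0,0.006,0,0,0]
    - [0,0,0.003,0,0,0]
    - [0,0,0,0,0,0]
    - [0,0,0,0,0,0]

```text
clock: 11.03
eef_pos: [474.2, 206.0, 2.7]
tcp_rot: [-3.141, -0.001, -0.0]
contact_force: [0.4, 0.8, -0.0]
opening: 1.009
```

```bash
python3 look.py w9
```

```text
11.0833 [474.29420665 206.11547985   2.88412536] [-3.14121299e+00 -9.00807212e-04 -1.00473320e-04] [-0.0892187  -0.42517896  0.33152269] 0.9993534815438674
grasp-centre px [[277.95365835 266.44815017]] tip pred [[638.94629608 692.68263748]]
```

View pics/w9.png

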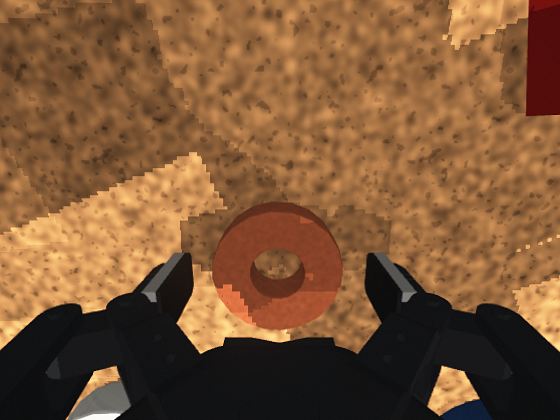

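The wheel is centred between the open pads. I close and lift.

Emit:
arm_command:
  targets:
    - [0,0,0.0015,0,0,0]
    - [0,0,0,0,0,0]
    - [0,0,0,0,0,0]
    - [0,0,0,0,0,0]
    - [0,0,0,0,0,0]
    - [0,0,0,0,0,0]
    - [0,0,0,0,0,0]
    - [0,0,0,0,0,0]
  fingers: 0.045
  squeeze: 40

```text
clock: 11.75
eef_pos: [474.0, 206.1, 1.8]
tcp_rot: [-3.141, -0.001, -0.0]
contact_force: [-3.4, -0.5, 10.5]
opening: 0.736
```

Emit:
arm_command:
  targets:
    - [0,0,-0.01,0,0,0]
    - [0,0,-0.02,0,0,0]
    - [0,0,-0.03,0,0,0]
    - [0,0,-0.03,0,0,0]
    - [0,0,-0.02,0,0,0]
    - [0.0137,0.014,0,0,0,0]
    - [0.0137,0.014,0,0,0,0]
    - [0.0137,0.014,0,0,0,0]
    - [0.0137,0.014,0,0,0,0]
    - [0.0137,0.014,0,0,0,0]
    - [0.0137,0.014,0,0,0,0]
    - [0.0137,0.014,0,0,0,0]
    - [0.0137,0.014,0,0,0,0]
    - [0.0137,0.014,0,0,0,0]
    - [0.0137,0.014,0,0,0,0]
    - [0,0,0,0,0,0]
    - [0,0,0,0,0,0]
    - [0,0,0,0,0,0]

```text
clock: 13.25
eef_pos: [610.1, 66.1, 110.9]
tcp_rot: [-3.141, 0.001, -0.0]
contact_force: [0.7, -0.0, -1.2]
opening: 0.733
```

```bash
python3 look.py w10
```

```text
13.3 [609.98775846  66.40510656 110.88904667] [-3.14149438e+00  7.55568848e-04  2.40487070e-04] [-0.25971866  0.30420942 -2.1743177 ] 0.7320707119572507
grasp-centre px [[277.58175598 265.9685191 ]] tip pred [[279.04386286 238.52383952]]
```

View pics/w10.png

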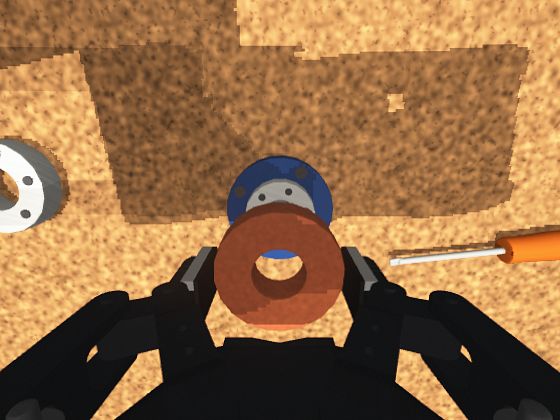

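Emit:
arm_command:
  targets:
    - [0,0,0.01,0,0,0]
    - [0,0,0.01,0,0,0]
    - [0,0,0.01,0,0,0]
    - [0,0,0.008,0,0,0]
    - [0,0,0.005,0,0,0]
    - [0,0,0,0,0,0]
    - [0,0,0,0,0,0]

```text
clock: 13.88
eef_pos: [610.5, 66.0, 67.2]
tcp_rot: [3.141, 0.001, 0.0]
contact_force: [0.9, 0.4, -1.3]
opening: 0.731
```

```bash
python3 look.py w11
```

```text
13.9333 [610.9012351  65.9988386  67.7046284] [3.14156753e+00 9.72553828e-05 3.88296034e-05] [-0.21306982 -0.0763038  -1.90484366] 0.73362286246616
grasp-centre px [[278.54294071 266.89449003]] tip pred [[278.33504251 272.02947215]]
```

View pics/w11.png

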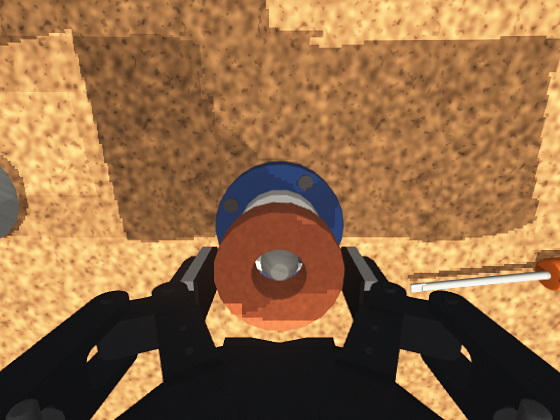

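The tip is centred in the wheel's bore at (280,265). I lower by 29.5 mm.

Emit:
arm_command:
  targets:
    - [0,0,0.01,0,0,0]
    - [0,0,0.01,0,0,0]
    - [0,0,0.006,0,0,0]
    - [0,0,0.0025,0,0,0]
    - [0,0,0.001,0,0,0]
    - [0,0,0,0,0,0]
    - [0,0,0,0,0,0]

```text
clock: 14.52
eef_pos: [610.8, 66.0, 38.1]
tcp_rot: [3.142, 0.0, -0.0]
contact_force: [-0.5, -0.6, -1.1]
opening: 0.732
```

Emit:
arm_command:
  targets:
    - [0,0,0,0,0,0]
    - [0,0,0,0,0,0]
    - [0,0,0,0,0,0]
    - [0,0,0,0,0,0]
    - [0,0,-0.01,0,0,0]
    - [0,0,-0.02,0,0,0]
    - [0,0,-0.025,0,0,0]
    - [0,0,-0.02,0,0,0]
    - [0,0,0,0,0,0]
    - [0,0,0,0,0,0]
    - [0,0,0,0,0,0]
  fingers: 0.0854

```text
clock: 15.43
eef_pos: [610.6, 66.0, 113.3]
tcp_rot: [-3.142, 0.0, -0.0]
contact_force: [-0.4, 1.0, -0.5]
opening: 1.0
```

```bash
python3 look.py w12
```

```text
15.4833 [610.18415766  65.91673098 112.73275034] [3.14147553e+00 1.08138395e-03 7.11127669e-06] [ 0.50175047 -0.09847885  0.59997919] 1.0023282918531198
grasp-centre px [[277.12551968 265.95854259]] tip pred [[278.31879102 236.80475518]]
```

View pics/w12.png

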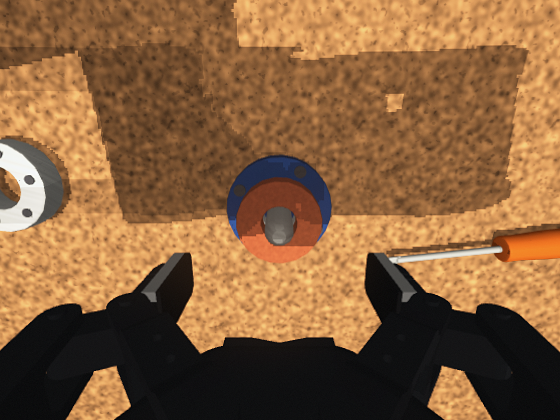

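The wheel is seated flat. Next the spacer.

Emit:
arm_command:
  targets:
    - [-0.0129,0.0258,0,0,0,0]
    - [-0.0129,0.0258,0,0,0,0]
    - [-0.0129,0.0258,0,0,0,0]
    - [-0.0129,0.0258,0,0,0,0]
    - [-0.0129,0.0258,0,0,0,0]
    - [-0.0129,0.0258,0,0,0,0]
    - [-0.0129,0.0258,0,0,0,0]
    - [-0.0129,0.0258,0,0,0,0]
    - [-0.0129,0.0258,0,0,0,0]
    - [-0.0129,0.0258,0,0,0,0]
    - [-0.0129,0.0258,0,0,0,0]
    - [-0.0129,0.0258,0,0,0,0]
    - [0,0,0,0,0,0]
    - [0,0,0,0,0,0]
    - [0,0,0,0,0,0]
  fingers: 0.065

```text
clock: 16.73
eef_pos: [455.6, -243.3, 112.6]
tcp_rot: [-3.141, 0.001, -0.001]
contact_force: [-0.6, 0.5, 0.0]
opening: 0.762
```

```bash
python3 look.py w13
python3 - <<'E'
from rig import r
from h import *
f=r.grab_frame("wrist");m=masks(f['image'])
p=proj(f,[[456,-248.7,8]])[0];print(p)
c,a=blob(m['green'],p,50);print(c,a,locate(f,c,0,16,22))
E
```

```text
16.7833 [ 455.89300058 -242.92843548  112.73836353] [-3.14083739e+00  8.76573061e-04  7.49506563e-05] [-0.52520548  0.42133259  0.01881236] 0.7583311578709435
grasp-centre px [[278.42156441 265.95497453]] tip pred [[ 787.95346882 -710.52436603]]
[278.21118101 212.54459918]
[279.05900462 212.1723961 ] 1949 (array([ 456.74613055, -247.97911794]), 2120.8532683199737)
```

View pics/w13.png

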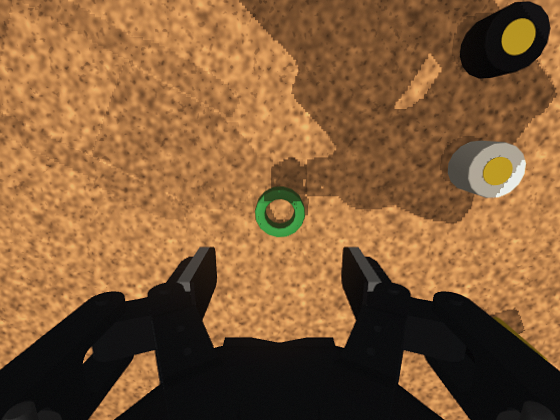

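Spacer at (279,212), world about (456.5,−248.2).

Emit:
arm_command:
  targets:
    - [0.0005,0.0045,0.02,0,0,0]
    - [0,0,0.02,0,0,0]
    - [0,0,0.02,0,0,0]
    - [0,0,0.015,0,0,0]
    - [0,0,0.015,0,0,0]
    - [0,0,0.01,0,0,0]
    - [0,0,0.006,0,0,0]
    - [0,0,0.003,0,0,0]
    - [0,0,0,0,0,0]
    - [0,0,0,0,0,0]

```text
clock: 17.67
eef_pos: [456.9, -248.2, 4.7]
tcp_rot: [3.141, -0.001, 0.0]
contact_force: [-0.7, 0.1, -0.4]
opening: 0.757
```

```bash
python3 look.py w14
```

```text
17.7167 [ 457.00000534 -248.28711018    4.91256265] [ 3.14109962e+00 -8.96199582e-04  1.63039113e-04] [ 0.99810112 -0.2739834   0.19320347] 0.7600617580769683
grasp-centre px [[278.00445412 266.90977854]] tip pred [[-700567.4949794  1157753.63109309]]
```

View pics/w14.png

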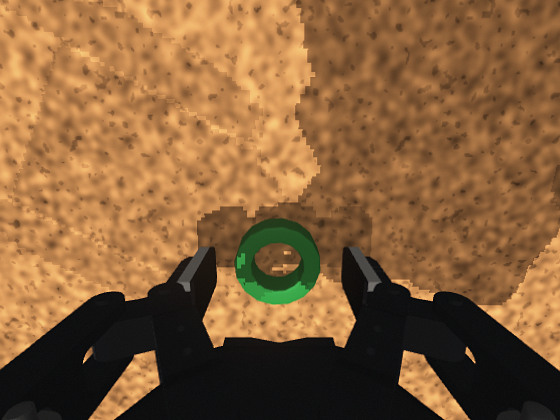

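Emit:
arm_command:
  targets:
    - [0,0,0.0025,0,0,0]
    - [0,0,0,0,0,0]
    - [0,0,0,0,0,0]
    - [0,0,0,0,0,0]
    - [0,0,0,0,0,0]
    - [0,0,0,0,0,0]
    - [0,0,0,0,0,0]
    - [0,0,0,0,0,0]
  fingers: 0.03
  squeeze: 30

```text
clock: 18.38
eef_pos: [456.8, -248.3, 2.4]
tcp_rot: [3.141, -0.001, -0.0]
contact_force: [-1.1, 0.9, 7.1]
opening: 0.502
```

Emit:
arm_command:
  targets:
    - [0,0,-0.01,0,0,0]
    - [0,0,-0.02,0,0,0]
    - [0,0,-0.03,0,0,0]
    - [0,0,-0.03,0,0,0]
    - [0,0,-0.02,0,0,0]
    - [0.0128,-0.0261,0,0,0,0]
    - [0.0128,-0.0261,0,0,0,0]
    - [0.0128,-0.0261,0,0,0,0]
    - [0.0128,-0.0261,0,0,0,0]
    - [0.0128,-0.0261,0,0,0,0]
    - [0.0128,-0.0261,0,0,0,0]
    - [0.0128,-0.0261,0,0,0,0]
    - [0.0128,-0.0261,0,0,0,0]
    - [0.0128,-0.0261,0,0,0,0]
    - [0.0128,-0.0261,0,0,0,0]
    - [0.0128,-0.0261,0,0,0,0]
    - [0.0133,-0.0269,0,0,0,0]
    - [0,0,0,0,0,0]
    - [0,0,0,0,0,0]
    - [0,0,0,0,0,0]

```text
clock: 20.05
eef_pos: [610.0, 65.6, 111.9]
tcp_rot: [3.141, 0.001, 0.001]
contact_force: [-0.2, 0.1, -0.8]
opening: 0.5
```

```bash
python3 look.py w15
```

```text
20.1 [609.92303237  65.19597217 111.90988169] [ 3.14128080e+00  6.76558853e-04 -2.27754559e-04] [-0.37342406 -0.73850152  0.10461109] 0.5012436261207199
grasp-centre px [[277.60085815 267.23670927]] tip pred [[279.15115801 237.15138102]]
```

View pics/w15.png

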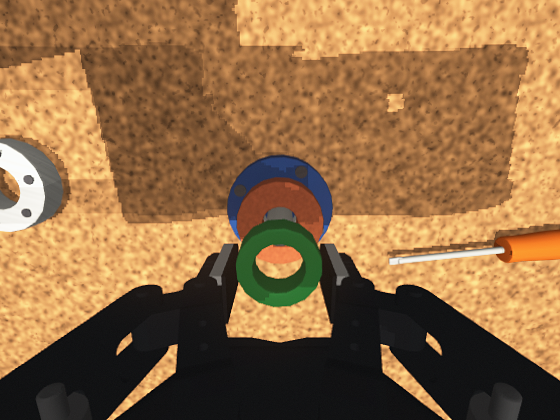

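Emit:
arm_command:
  targets:
    - [0,0,0.01,0,0,0]
    - [0,0,0.01,0,0,0]
    - [0,0,0.01,0,0,0]
    - [0,0,0.006,0,0,0]
    - [0,0,0.004,0,0,0]
    - [0,0,0,0,0,0]
    - [0,0,0,0,0,0]

```text
clock: 20.68
eef_pos: [610.4, 65.8, 71.4]
tcp_rot: [3.142, 0.001, -0.0]
contact_force: [-0.4, 0.4, -0.6]
opening: 0.497
```

```bash
python3 look.py w16
```

```text
20.7333 [610.72768085  65.86757784  71.81165926] [-3.14159146e+00 -5.64613110e-05  7.26417520e-06] [0.84009443 0.11946286 0.54619164] 0.4991585515956432
grasp-centre px [[278.34695222 266.69839603]] tip pred [[278.49192844 267.57570219]]
```

View pics/w16.png

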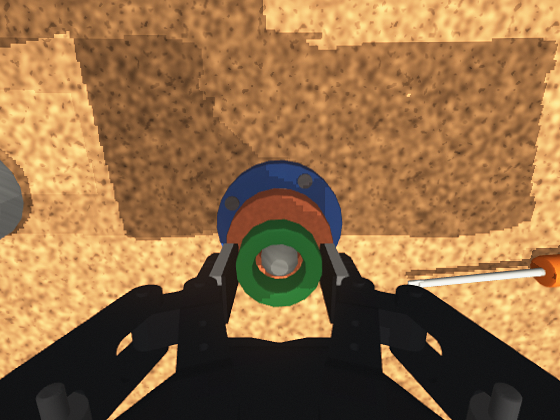

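The tip shows inside the spacer's bore at (280,260). I lower by 13 mm and release.

Emit:
arm_command:
  targets:
    - [0,0,0.006,0,0,0]
    - [0,0,0.005,0,0,0]
    - [0,0,0.002,0,0,0]
    - [0,0,0,0,0,0]
    - [0,0,0,0,0,0]

```text
clock: 21.15
eef_pos: [610.5, 65.9, 58.6]
tcp_rot: [3.142, 0.0, 0.0]
contact_force: [0.5, -0.4, -1.5]
opening: 0.501
```

Emit:
arm_command:
  targets:
    - [0,0,0,0,0,0]
    - [0,0,0,0,0,0]
    - [0,0,0,0,0,0]
    - [0,0,0,0,0,0]
    - [0,0,-0.01,0,0,0]
    - [0,0,-0.02,0,0,0]
    - [0,0,-0.02,0,0,0]
    - [0,0,-0.01,0,0,0]
    - [0,0,0,0,0,0]
    - [0,0,0,0,0,0]
    - [0,0,0,0,0,0]
  fingers: 0.065

```text
clock: 22.07
eef_pos: [610.0, 65.8, 118.1]
tcp_rot: [3.141, 0.001, -0.0]
contact_force: [-0.5, 0.2, -0.3]
opening: 0.763
```

```bash
python3 look.py w17
```

```text
22.1167 [609.84575156  65.78678177 117.76755003] [3.14140615e+00 1.58661308e-03 9.94677425e-06] [-0.82986987  0.79837407 -0.0555325 ] 0.7589671604358711
grasp-centre px [[277.46887944 266.21667706]] tip pred [[279.16609659 233.92765723]]
```

View pics/w17.png

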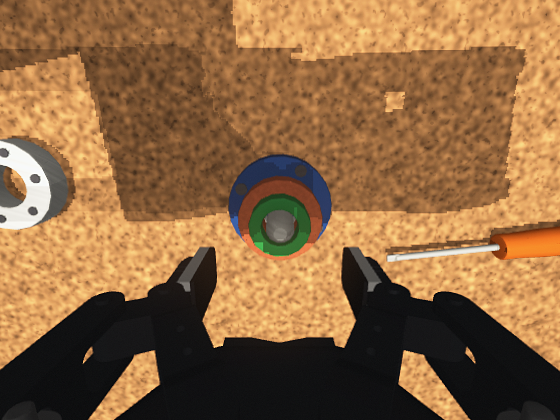

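The spacer is seated. Now the black knob.

Emit:
arm_command:
  targets:
    - [0.001,0.022,0,0,0,0]
    - [0.001,0.022,0,0,0,0]
    - [0.001,0.022,0,0,0,0]
    - [0.001,0.022,0,0,0,0]
    - [0.001,0.022,0,0,0,0]
    - [0.001,0.022,0,0,0,0]
    - [0.001,0.022,0,0,0,0]
    - [0.001,0.022,0,0,0,0]
    - [0,0,0,0,0,0]
    - [0,0,0,0,0,0]
    - [0,0,0,0,0,0]

```text
clock: 23.03
eef_pos: [618.0, -109.7, 117.9]
tcp_rot: [-3.141, 0.002, -0.0]
contact_force: [-0.1, 0.8, 0.3]
opening: 0.762
```

```bash
python3 look.py w18
python3 - <<'E'
from rig import r
from h import *
f=r.grab_frame("wrist");im=f['image'];h=cv2.cvtColor(im,cv2.COLOR_BGR2HSV)
p=proj(f,[[619,-117,30]])[0];print(p)
y=((h[...,0]>20)&(h[...,0]<35)&(h[...,1]>170)&(h[...,2]>90))
c,a=blob(y,p,35);print('dot',c,a,unproj(f,c,30))
c,a=blob(masks(im)['dark'],p,45);print('body',c,a,locate(f,c,0,30,22))
E
```

```text
23.0833 [ 618.11587608 -109.3465177   118.06301972] [-3.14110032e+00  1.26232847e-03  2.19790246e-04] [ 0.12720514 -0.60628932 -0.45759802] 0.7589658627440973
grasp-centre px [[278.02498369 265.95603908]] tip pred [[ 262.86172673 -107.44499441]]
[279.14391991 220.41121374]
dot [279.980322   220.25581395] 559 [ 619.6968795  -116.86324511   30.        ]
body [281.03336511 215.6706387 ] 2098 (array([ 620.64472033, -116.21583665]), 2394.698621986201)
```

View pics/w18.png

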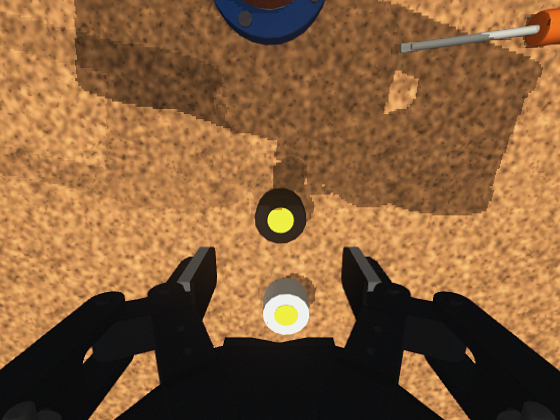

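The black knob is at (280,220), world (619.7,−117.0). The white look-alike is at (286,313) and clear of the fingers.

Emit:
arm_command:
  targets:
    - [0.001,0.007,0.02,0,0,0]
    - [0,0,0.02,0,0,0]
    - [0,0,0.02,0,0,0]
    - [0,0,0.02,0,0,0]
    - [0,0,0.015,0,0,0]
    - [0,0,0.01,0,0,0]
    - [0,0,0.005,0,0,0]
    - [0,0,0,0,0,0]
    - [0,0,0,0,0,0]

```text
clock: 23.88
eef_pos: [620.0, -116.9, 9.2]
tcp_rot: [3.142, -0.0, 0.0]
contact_force: [0.3, 0.2, -0.3]
opening: 0.763
```

```bash
python3 look.py w19
```

```text
23.9333 [ 620.24519355 -117.00734828    9.60607511] [ 3.14139948e+00 -1.14819734e-03  2.74268077e-04] [-0.04097022 -0.12484502 -0.53291172] 0.7621245749506512
grasp-centre px [[278.37905685 267.11566508]] tip pred [[  186.40054855 -1077.62111835]]
```

View pics/w19.png

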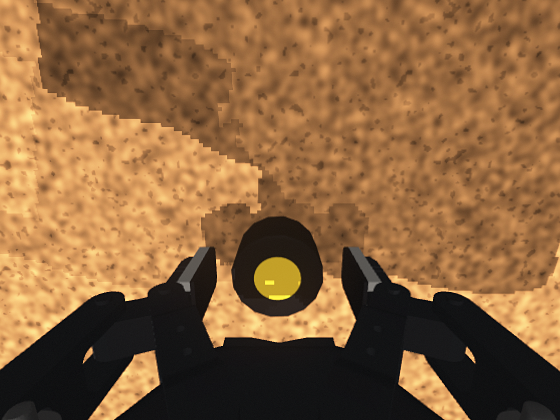

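Emit:
arm_command:
  targets:
    - [0,0,0,0,0,0]
    - [0,0,0,0,0,0]
    - [0,0,0,0,0,0]
    - [0,0,0,0,0,0]
    - [0,0,0,0,0,0]
    - [0,0,0,0,0,0]
    - [0,0,0,0,0,0]
    - [0,0,0,0,0,0]
  fingers: 0.03
  squeeze: 30

```text
clock: 24.6
eef_pos: [620.3, -117.2, 10.0]
tcp_rot: [3.141, -0.002, -0.0]
contact_force: [-1.2, -0.5, 6.8]
opening: 0.503
```

Emit:
arm_command:
  targets:
    - [0,0,-0.01,0,0,0]
    - [0,0,-0.02,0,0,0]
    - [0,0,-0.03,0,0,0]
    - [0,0,-0.03,0,0,0]
    - [0,0,-0.02,0,0,0]
    - [-0.0011,-0.0229,0,0,0,0]
    - [-0.0011,-0.0229,0,0,0,0]
    - [-0.0011,-0.0229,0,0,0,0]
    - [-0.0011,-0.0229,0,0,0,0]
    - [-0.0011,-0.0229,0,0,0,0]
    - [-0.0011,-0.0229,0,0,0,0]
    - [-0.0011,-0.0229,0,0,0,0]
    - [-0.0013,-0.0227,0,0,0,0]
    - [0,0,0,0,0,0]
    - [0,0,0,0,0,0]
    - [0,0,0,0,0,0]

```text
clock: 25.93
eef_pos: [610.6, 65.5, 119.3]
tcp_rot: [3.141, -0.0, 0.0]
contact_force: [-0.1, -0.3, -0.6]
opening: 0.505
```

```bash
python3 look.py w20;  python3 - <<'E'
from rig import r
from h import *
g=[]
for n,x,y in (('top',248,208),('side',276,170)):
    g.append(cv2.resize(r.grab_frame(n)['image'][y-40:y+40,x-40:x+40],(390,390),interpolation=cv2.INTER_CUBIC))
cv2.imwrite('pics/k.png',np.hstack(g))
E
```

```text
25.9833 [610.67870085  65.14756126 119.17096142] [ 3.14132519e+00 -3.53180020e-04 -2.88570859e-04] [-0.10179596 -0.17426669 -0.71435717] 0.505514578000519
grasp-centre px [[277.89242613 267.05099523]] tip pred [[278.12159545 232.85809164]]
```

View pics/w20.png

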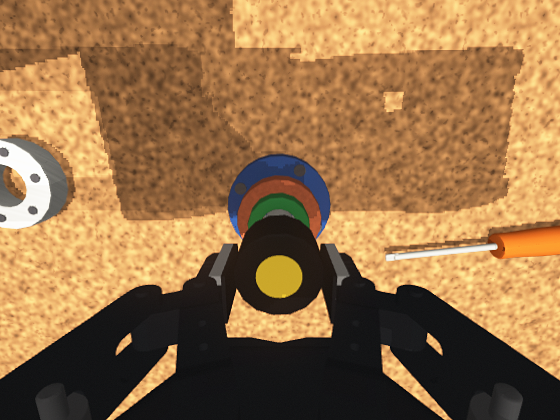

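View pics/k.png

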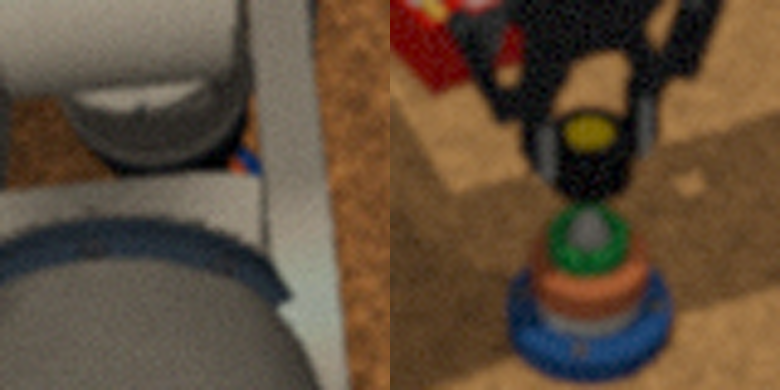

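The knob lines up over the tip in both views. I descend.

Emit:
arm_command:
  targets:
    - [0,0,0.01,0,0,0]
    - [0,0,0.01,0,0,0]
    - [0,0,0.006,0,0,0]
    - [0,0,0.005,0,0,0]
    - [0,0,0.004,0,0,0]
    - [0,0,0,0,0,0]
    - [0,0,0,0,0,0]
    - [0,0,0.001,0,0,0]
    - [0,0,0.001,0,0,0]
    - [0,0,0,0,0,0]

```text
clock: 26.92
eef_pos: [610.8, 66.0, 82.0]
tcp_rot: [-3.142, -0.001, 0.0]
contact_force: [-0.6, -0.3, -0.7]
opening: 0.504
```

```bash
python3 look.py w21
```

```text
26.9667 [610.77835657  65.93809388  82.01257299] [-3.14156163e+00 -4.98783873e-04  1.04463707e-04] [ 1.1963139  -0.54212165 -0.43638126] 0.5081602498728619
grasp-centre px [[277.73497061 266.4255165 ]] tip pred [[277.7924244  258.41829529]]
```

Emit:
arm_command:
  targets:
    - [0,0,0,0,0,0]
    - [0,0,0,0,0,0]
    - [0,0,0,0,0,0]
    - [0,0,0,0,0,0]
    - [0,0,-0.01,0,0,0]
    - [0,0,-0.02,0,0,0]
    - [0,0,-0.025,0,0,0]
    - [0,0,-0.02,0,0,0]
    - [0,0,0,0,0,0]
    - [0,0,0,0,0,0]
    - [0,0,0,0,0,0]
  fingers: 0.065

```text
clock: 27.88
eef_pos: [610.3, 65.9, 156.7]
tcp_rot: [3.142, 0.0, 0.0]
contact_force: [0.5, -0.8, 0.9]
opening: 0.764
```

```bash
python3 look.py w22;  python3 - <<'E'
from rig import r
from h import *
f=r.grab_frame('side');x,y=276,180
h=cv2.cvtColor(f['image'],cv2.COLOR_BGR2HSV)
yl=((h[...,0]>20)&(h[...,0]<35)&(h[...,1]>150)&(h[...,2]>60))
print(proj(f,[[610.8,66,102]]),blob(yl,(277,168),18))
a=cv2.resize(f['image'][y-40:y+40,x-40:x+40],(420,420),interpolation=cv2.INTER_CUBIC)
w=r.grab_frame('wrist');h=cv2.cvtColor(w['image'],cv2.COLOR_BGR2HSV)
yl=((h[...,0]>20)&(h[...,0]<35)&(h[...,1]>150)&(h[...,2]>60))
p=proj(w,[[610.8,66,102]])[0];print(p,blob(yl,p,35))
cv2.imwrite('pics/k2.png',np.hstack([a,w['image'][:,100:480]]))
E
```

```text
27.9333 [609.92039324  65.80124149 156.13239278] [ 3.14147747e+00  1.30136444e-03 -4.28272510e-05] [ 0.17519471 -0.47374588 -0.68082499] 0.7598557618001974
grasp-centre px [[277.10304884 265.94999032]] tip pred [[278.63789678 216.21345307]]
[[276.78639703 168.3178604 ]] (array([276.42372881, 168.03389831]), 59)
[279.41385871 224.93562609] (array([280.00934579, 224.51802403]), 749)
```

View pics/k2.png

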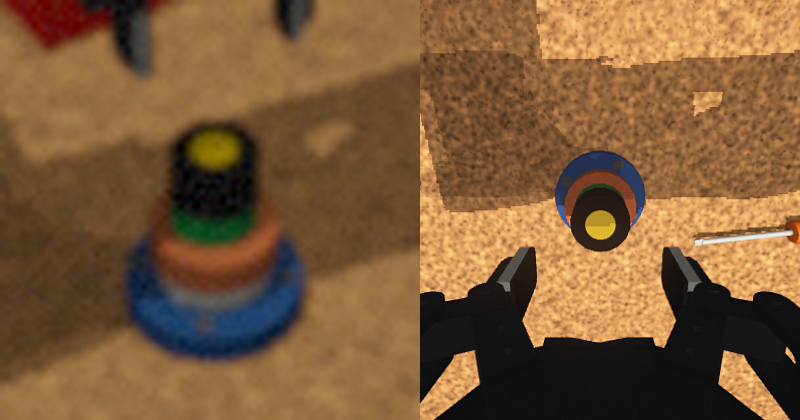

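The knob's yellow dot is within 0.5 px of its predicted seated place in the side view and within 1 px in the wrist view. The stack is upright and the gripper is clear of it.

```bash
python3 -c "
from rig import r
print(r.sign_off())"
```

```text
the job is handed in; nothing more can be done
None
```

I stacked the small silver flange, brown wheel, green spacer and black knob on the spindle in that order, and handed the job in at about 28 s of the 93 s allowed.

- **Seating:** After each release, the wrist picture showed the part sitting flat and centred. At the end, the knob's yellow dot was within 0.5 px (side view) and 1 px (wrist view) of where a fully seated knob should appear.
- **Forces:** The wrist force reading peaked at about 11 N, while gripping the wheel. No contact showed while lowering parts over the spindle.
- **Bystanders and look-alikes:** I never reached for the bin, tape, screwdriver, larger flange or white knob. The pictures showed nothing disturbed, but I did not measure their positions again at the end.
- **Camera disagreement:** The top and side cameras differed by about 3 mm in y. I settled this with the wrist camera. No check failed.

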